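Clamp the dome former in the bench collet

TASK

Take the dome-topped wooden former out of the rack and lower its steel shank into the open collet until its collar rests on the collet's face, only letting go once it is down. Then swing the lever of the collet's nut clockwise (seen from above) until the jaws grip the shank firmly, leave the former standing upright in the middle, and let go.

Things in the scene. Friction and masses are not known exactly. Their poses are not given: they have to be found in the camera images.
- dome_former: Wooden former with a domed head, shank down in a hole of a wooden rack (50 high, holes 85 apart); flat-topped and pointed ones stand beside it. Origin: underside of its steel collar, on the rack's top; z up. Above: collar 36 across to 6 mm, neck 18 across to 20, head 40 across, straight sides 20 to 40, dome to 60. Below: shank 14 across, 40 long, last 10 tapered to 6. 0.12 kg. Round: yaw is free.
- collet_mouth (a point): Centre of the hole in the flat steel top face of the bench collet, 85 mm above the table, on the axis of collet and nut. Hole 23 mm across, 42 deep; face 52 across. Under the face four brass jaws close on the shank as the nut turns, and centre it. With the former fully home its collar lies on the face and its origin is at this point.
- nut (a joint): Angle of the nut, the dark ring 72 mm across round the collet (rad). 0 is open; starts at 0 to 0.25; grows clockwise seen from above, to a stop at 1.4. The jaws touch the shank at about 1.0, then press like springs, harder with each degree: firm grip from 1.15 on. Stays where it is left. Turning takes about 3 N at the handle, 4 N near the stop.
- lever_handle (a point): Grip point on the nut's lever: an upright round dark wood handle, 16 mm across, 62 to 130 mm above the table, at the end of a bar, 80 mm from the collet's axis. The point is on the handle's axis, 108 mm above the table. It moves level on a circle about the collet's axis, on the side facing the robot. Fixed to the bar, but being round it can turn between fingers.
Mind the look-alikes: they are no part of the job. Of the things like the part that bears collet_mouth, leave any that is blue; of the rest the smaller one is meant. Leave any orange or pink look-alike of the dome_former alone.

How it is judged:
By the outcome, as a careful person would: the job done as asked, in the order asked, and still so for the second after the job is handed in, with the robot touching nothing.
It also fails if it takes over 54 s, if anything falls off the work surface, if the arm or the gripper's body presses on something with over 40 N, if the wrist force passes 120 N, or if a joint passes its speed limit or range.

ROBOT

A 6-joint arm with a two-finger parallel gripper is mounted at the origin on the work surface. World frame = base frame: x ahead of the robot, y to its left, z up, the work surface at z = 0. Lengths are in m, angles in degrees, forces in N, time in s.
With the tool pointing down it reaches from about 0.35 to 0.875 m from the base axis. Payload 4.2 kg.
Tool frame: the origin (TCP) lies midway between the tips of the shut fingers; the grasp point (between the pads) lies 19 mm behind it; z points along the fingers, y is the line along which they close (so a half turn about z gives the same grasp; the last joint's range is limited). The gripper opens to 87 mm and grips with 3 to 60 N. Pads are 19 mm wide; open, the fingers measure 117 mm over their backs; the gripper's body (75 mm by 190 mm) begins 51 mm behind the grasp point.
Start: joints at [-62.418, 22.042, 0.453, 0, -68.411, -14.817], TCP at [0.138, -0.61, 0.223] pointing down, gripper open.
Joint ranges: [-179.83, 179.83], [-69.29, 118.12], [-61.27, 80.66], [-181.25, 117.63], [-171.15, -9.14], [-177.46, 177.46]. Speed limits (degrees/s): [159.86, 159.86, 180, 180, 180, 180].

INTERFACE

Orientations are given as a 3x3 rotation matrix whose columns are the frame's x, y, z axes.
In Python, from station import r, cams gives the robot as it stands.
- The arm moves only by the tool play_rows, never from a script. Its argument "commands" is text: rows parted by semicolons, each of 6 numbers parted by spaces: the shift along the world's x, y, z normalised to -1 to 1, where 1 is 30 mm, then the turn, a rotation vector about the world's x, y, z normalised to -1 to 1, where 1 is 0.15 rad. A call has 1 to 20 rows; each row shifts and turns the commanded pose from where the row before left it; what a row does not reach is not made up. A row lasts 1/10 s, in which the tool goes at most 50 mm and 8.59 degrees, less where a joint would pass 70% of its speed; a pose out of reach is approached as far as the arm can. A call with a number of a shift or a turn outside -1 to 1 is refused whole. A call with a gripper value outside its range is refused whole. "grip" is the finger opening in mm, from 0 to 87, set as the call begins (left out, the last holds). The fingers move at their own pace and stop on an object; the grip force is fixed at half the most. Time passes only in rows, so rows that do not move let the fingers close. It gives the time, the measured TCP pose, the force, the opening and the grip force at its end, in the units of the state.
- r.sense(): the state, without advancing time (a new reading comes with each control period).
- cams.capture(name): name is "side" or "top"; returns (picture, depth): 400x640x3 uint8, blue, green, red; 400x640 float32, m along the optical axis (not along the pixel's ray), 0 where there is no reading.
- cams.camera_info(name): a dict with "mtx" (3x3 intrinsics, pixels), "R" (3x3) and "t" (3): a world point X has camera coordinates R X + t. Camera axes: x right, y down, z forward; pixel columns grow to the right and rows downward; lengths in m; the calibration is good to about 2 mm. A picture is of the moment at which its call begins. camera_info takes no time and is no camera call.
- r.finish_job(): hands the job in; it is judged then, once.
The state is a dict: "time_s": time; "joints": joint angles; "joint_velocities": joint speeds; "effort": joint torques, N m; "tcp_pos": TCP position; "ee_rot": TCP orientation; "wrist_force": force on the tool from outside, world axes, zero at the start; "moment": the same for the moment, N m; "gripper_width": opening from 0.0 (shut) to 1.0 (fully open); "gripper_force": force on a finger pad.
Only numpy, scipy, OpenCV 4.12 (cv2) and the standard library are available. Lean on these libraries where they do the work, as an engineer would, in place of code of your own. Each camera call takes 0.05 s, during which the arm holds its last target. There are 200 camera calls.

## Working session

There is one attempt and no reset: what is moved stays moved. The work goes in short steps, Python scripts to look and compute and a tool call to move; the robot and the scene stay as the last step left them, time stands still between calls to the robot, and variables do not carry over. Pictures are saved under pics/ and viewed, at most 10 in all, crops included, and the job is handed in when it is done.

Besides the shell and the picture viewer there is one more tool, called after "Call:" as name(argument=value, ...), one argument or row to a line, values as JSON. play_rows: Moves the arm, as the interface text tells. Scaled input: -1 to 1 covers 30 mm each way for a shift and 0.15 rad each way for a turn. Its arguments: {"type":"object","properties":{"commands":{"type":"string"},"grip":{"type":"number"}},"required":["commands"]}

```bash
mkdir -p pics; cat > h.py <<'E'
import numpy as np,cv2
from station import r,cams
def pts(n,d):
    c=cams.camera_info(n);K=np.array(c["mtx"]);R=np.array(c["R"]);t=np.array(c["t"]).ravel()
    v,u=np.indices(d.shape);ray=np.stack([(u-K[0,2])/K[0,0],(v-K[1,2])/K[1,1],np.ones_like(d)],-1)*d[...,None]
    return (ray-t)@R
def ray(n,u,v,z):
    c=cams.camera_info(n);K=np.array(c["mtx"]);R=np.array(c["R"]);t=np.array(c["t"]).ravel()
    o=-R.T@t;q=R.T@np.linalg.solve(K,[u,v,1.]);return o+q*(z-o[2])/q[2]
def proj(n,X):
    c=cams.camera_info(n);p=np.array(c["mtx"])@(np.array(c["R"])@np.array(X)+np.array(c["t"]).ravel());return p[:2]/p[2]
E
python3 - <<'E'
from h import *
for n in("top","side"):
    p,d=cams.capture(n);cv2.imwrite(f"pics/{n}0.png",p);np.save(f"{n}0.npy",d)
    c=cams.camera_info(n);print(n,-np.array(c["R"]).T@np.array(c["t"]).ravel(),np.array(c["mtx"])[0,0])
    print(np.round(np.array(c["R"]),2).tolist())
s=r.sense();print(s["time_s"],s["tcp_pos"],np.round(s["ee_rot"],3).tolist())
E
```

```text
top [0.32782061 0.03360152 1.0935109 ] 395.44123703018386
[[0.01, -1.0, -0.01], [-0.99, -0.01, -0.17], [0.17, 0.02, -0.99]]
side [-0.19419322  0.77967573  0.78578353] 459.3709051400868
[[-0.72, -0.7, 0.02], [-0.4, 0.39, -0.83], [0.57, -0.6, -0.56]]
0.1 [ 0.13797935 -0.6090383   0.22154266] [[-0.975, -0.221, -0.001], [-0.221, 0.975, 0.002], [0.0, 0.002, -1.0]]
```

View pics/top0.png

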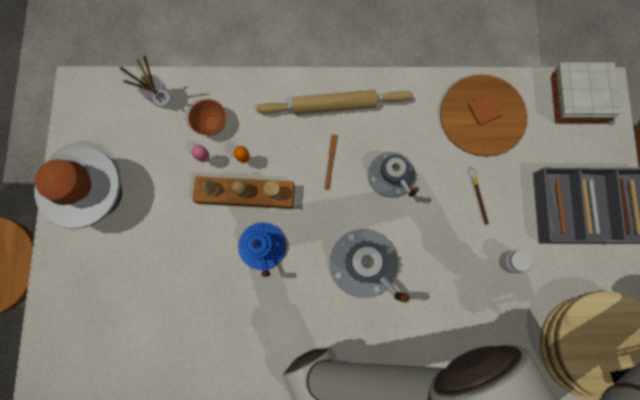

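View pics/side0.png

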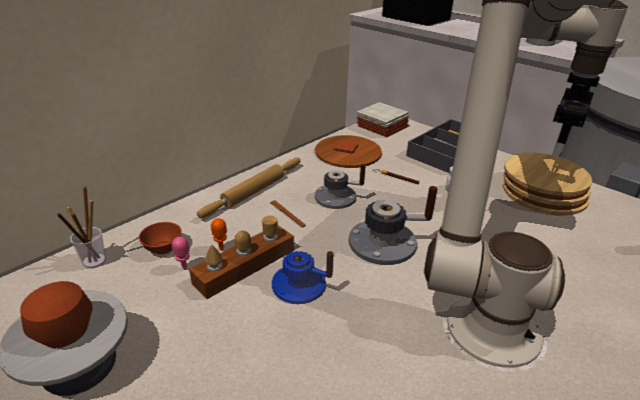

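Both views show the rack with three formers: pointed (side 213,258), domed (243,240) and flat (270,227). In the top view they are at 209, 240 and 272 on row 188. The orange and pink look-alikes lie apart from the rack. The three collets in the top view are blue (262,245), large grey (366,262) and small grey (395,168). The small grey one fits, being not blue and the smaller of the rest. The middle former is the domed one. I'll confirm both in one crop and measure.

```bash
python3 - <<'E'
from h import *
a=cv2.imread("pics/top0.png");b=cv2.imread("pics/side0.png")
A=cv2.resize(a[135:215,190:430],(792,264),interpolation=cv2.INTER_CUBIC)
B=cv2.resize(b[155:295,180:400],(396,252),interpolation=cv2.INTER_CUBIC);C=cv2.resize(b[155:215,305:400],(396,252),interpolation=cv2.INTER_CUBIC)
cv2.imwrite("pics/crop.png",np.vstack([A,np.hstack([B,C])]))
d=np.load("top0.npy");P=pts("top",d)
def rep(nm,u0,u1,v0,v1,z0,z1):
    Q=P[v0:v1,u0:u1].reshape(-1,3);m=(Q[:,2]>z0)&(Q[:,2]<z1);q=Q[m]
    if m.sum()>3:
        (c,rad)=cv2.minEnclosingCircle(q[:,:2].astype(np.float32));print(nm,m.sum(),q.mean(0).round(4),np.round(c,4),round(rad,4),q[:,2].max().round(4))
rep("dome",226,256,175,200,.08,.14)
rep("domehi",226,256,175,200,.098,.14)
rep("flat",258,288,175,200,.08,.14)
rep("face",375,420,145,200,.079,.092)
rep("nutall",375,420,145,200,.05,.092)
rep("handle",400,425,175,205,.1,.14)
for n in("top","side"):
  print(n, d.shape)
E
```

```text
dome 199 [0.5501 0.255  0.1018] [0.5527 0.2572] 0.0197 0.114
domehi 144 [0.5522 0.257  0.1056] [0.5528 0.2573] 0.0186 0.114
flat 213 [0.5473 0.1719 0.1046] [0.5492 0.1731] 0.0199 0.1122
face 313 [ 0.6095 -0.1507  0.0845] [ 0.5893 -0.1614] 0.062 0.0911
nutall 688 [ 0.6034 -0.1517  0.0776] [ 0.5898 -0.1611] 0.0627 0.0911
handle 51 [ 0.5418 -0.1884  0.1236] [ 0.543  -0.1895] 0.0078 0.1336
top (400, 640)
side (400, 640)
```

View pics/crop.png

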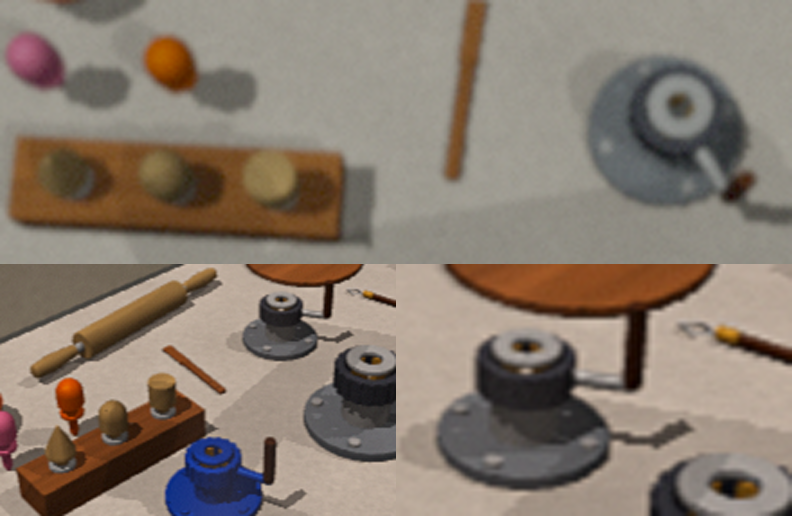

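The crop confirms it: the middle former has the dome, and the small grey collet has its hole at about top (396,166.5) and its handle top at (413,191). Next I'll measure the face centre.

```bash
python3 - <<'E'
from h import *
for n,box,zc in(("top",(380,415,150,185),.085),("side",(320,356,165,190),.085)):
    a=cv2.imread(f"pics/{n}0.png");u0,u1,v0,v1=box
    g=cv2.cvtColor(a,cv2.COLOR_BGR2GRAY)[v0:v1,u0:u1];
    th,m=cv2.threshold(cv2.resize(g,None,fx=4,fy=4,interpolation=cv2.INTER_CUBIC),125,255,0)
    cs,_=cv2.findContours(m,cv2.RETR_CCOMP,2)
    for c in cs:
        if cv2.contourArea(c)>300:
            (x,y),ax,an=cv2.fitEllipse(c);u=u0+(x+.5)/4-.5;v=v0+(y+.5)/4-.5
            print(n,round(u,1),round(v,1),np.round(np.array(ax)/4,1),ray(n,u,v,zc).round(4))
# dome: side view rays
a=cv2.imread("pics/side0.png");d=np.load("side0.npy");P=pts("side",d)
Q=P[225:255,230:258].reshape(-1,3);m=(Q[:,2]>.072)&(Q[:,2]<.12);q=Q[m];print("side dome",q.mean(0).round(4),q.max(0).round(4),q.min(0).round(4))
print(proj("side",[.5528,.2573,.08]),proj("top",[.5528,.2573,.11]))
Q=P[160:195,355:370].reshape(-1,3);q=Q[(Q[:,2]>.09)&(Q[:,2]<.125)&(Q[:,0]<.6)];print("side handle",np.median(q,0).round(4))
# sphere fit of dome
Pt=pts("top",np.load("top0.npy"));A=np.vstack([Pt[175:200,226:256].reshape(-1,3)]);A=A[A[:,2]>.095]
M=np.c_[2*A,np.ones(len(A))];s=np.linalg.lstsq(M,(A**2).sum(1),rcond=None)[0];print("sphere",s[:3].round(4),np.sqrt(s[3]+s[:3]@s[:3]))
E
```

```text
top 395.6 166.7 [17.3 18.2] [ 0.6115 -0.1499  0.085 ]
top 395.6 166.5 [ 9.3 10. ] [ 0.6118 -0.15    0.085 ]
top 402.9 149.7 [11.  21.2] [ 0.6581 -0.1702  0.085 ]
side 358.7 188.3 [ 5.  23.3] [ 0.506  -0.1338  0.085 ]
side 336.4 183.0 [29.7 32.9] [ 0.5718 -0.1095  0.085 ]
side 335.8 173.9 [4.2 8.3] [ 0.6097 -0.1486  0.085 ]
side dome [0.5412 0.264  0.0941] [0.564  0.2781 0.1124] [0.529  0.2403 0.0725]
[242.52842385 241.10239594] [238.08215915 185.55604907]
side handle [ 0.5363 -0.1869  0.1077]
sphere [0.492  0.1974 0.6216] 0.5241363741459825
```

Call:
play_rows(
  commands=".87 1 0 0 0 .45;.87 1 0 0 0 .45;.87 1 0 0 0 .45;.87 1 0 0 0 .45;.87 1 0 0 0 .45;.87 1 0 0 0 .45;.87 1 0 0 0 .45;.87 1 0 0 0 .45;.87 1 0 0 0 .45;.87 1 0 0 0 .45;.87 1 0 0 0 .45;.87 1 0 0 0 .45;.42 1 0 0 0 .45;.42 1 0 0 0 .45;.42 1 0 0 0 .45;.42 1 0 0 0 .45;.42 1 0 0 0 .45;.42 1 0 0 0 .45;.42 1 0 0 0 .45;.42 1 0 0 0 .45",
  grip=65,
)

```text
time_s: 2.1
tcp_pos: [0.5521, -0.0082, 0.2222]
ee_rot: [[0.005, -1.0, -0.001], [-1.0, -0.005, -0.0], [0.0, 0.001, -1.0]]
wrist_force: [0.7, -0.1, 0.4]
gripper_width: 0.747
gripper_force: 0.0
```

```bash
python3 - <<'E'
from h import *
a=cv2.imread("pics/top0.png");b=cv2.imread("pics/side0.png")
# top: head silhouette via hsv vs rack (head less saturated/redder hue)
for n,im,(u0,u1,v0,v1),z in(("top",a,(224,257,175,203),.09),("side",b,(230,257,224,262),.09)):
    h=cv2.cvtColor(im,cv2.COLOR_BGR2HSV)[v0:v1,u0:u1].astype(int)
    m=((h[...,0]>=15)&(h[...,0]<32)&(h[...,1]>70)).astype(np.uint8)
    k,l,s,c=cv2.connectedComponentsWithStats(m);i=1+s[1:,4].argmax()
    print(n,s[i],c[i]+[u0,v0],ray(n,u0+s[i,0]+(s[i,2]-1)/2,v0+s[i,1]+(s[i,3]-1)/2,z).round(4))
s=r.sense();print(s["time_s"],s["tcp_pos"],np.round(s["ee_rot"],3).tolist())
E
```

```text
top [  0   3  33  25 421] [237.24228029 188.45368171] [0.5456 0.2563 0.09  ]
side [  4   6  17  22 269] [242.133829   240.55762082] [0.545  0.2641 0.09  ]
2.1 [ 0.55212963 -0.00821408  0.22215426] [[0.005, -1.0, -0.001], [-1.0, -0.005, -0.0], [0.0, 0.001, -1.0]]
```

Call:
play_rows(
  commands="0 1 0 0 0 -.03;0 1 0 0 0 0;0 1 0 0 0 0;0 1 0 0 0 0;0 1 0 0 0 0;0 1 0 0 0 0;0 1 -.5 0 0 0;0 1 -.6 0 0 0;0 .87 -.7 0 0 0;0 0 -1 0 0 0;0 0 -1 0 0 0;0 0 0 0 0 0;0 0 0 0 0 0",
)

```text
time_s: 3.4
tcp_pos: [0.5523, 0.2564, 0.1086]
ee_rot: [[-0.002, -1.0, -0.0], [-1.0, 0.002, -0.001], [0.001, 0.0, -1.0]]
wrist_force: [-0.1, -0.5, -0.0]
gripper_width: 0.747
gripper_force: 0.0
```

```bash
python3 - <<'E'
from h import *
p,d=cams.capture("side");cv2.imwrite("pics/s1.png",cv2.resize(p[130:310,150:350],(800,720))[60:660])
s=r.sense();print(s["time_s"],s["tcp_pos"],np.round(s["ee_rot"],3).tolist())
E
```

```text
3.45 [0.55305685 0.25690801 0.10985756] [[-0.002, -1.0, 0.002], [-1.0, 0.002, 0.001], [-0.001, -0.002, -1.0]]
```

View pics/s1.png

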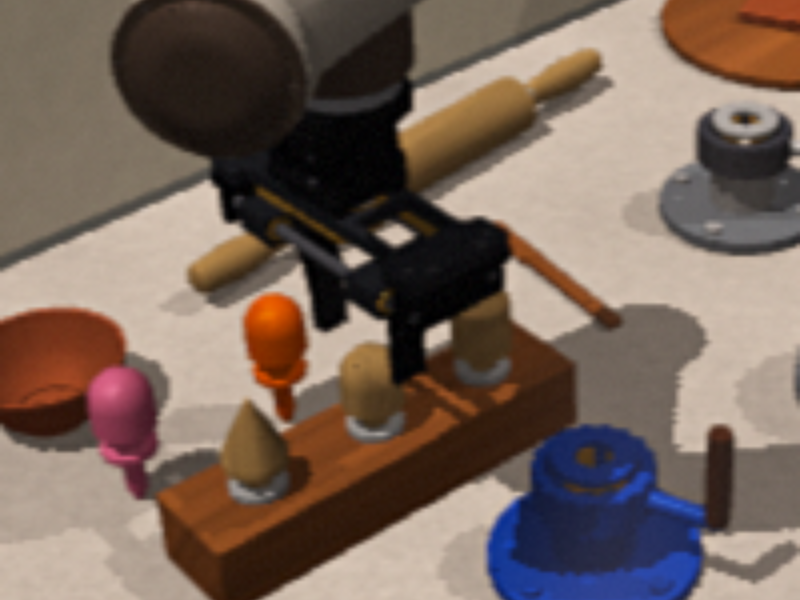

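The fingertips (crop 330,315 and 405,375) straddle the dome (367,350) and are clear of the orange look-alike. I'll descend and grip.

Call:
play_rows(
  commands="0 0 -.6 0 0 0;0 0 -.6 0 0 0;0 0 -.43 0 0 0;0 0 0 0 0 0;0 0 0 0 0 0",
)

```text
time_s: 3.95
tcp_pos: [0.5529, 0.2569, 0.0608]
ee_rot: [[-0.002, -1.0, 0.002], [-1.0, 0.002, 0.001], [-0.001, -0.002, -1.0]]
wrist_force: [0.5, 0.6, 0.1]
gripper_width: 0.749
gripper_force: 0.0
```

Call:
play_rows(
  commands="0 0 0 0 0 0;0 0 0 0 0 0;0 0 0 0 0 0;0 0 0 0 0 0;0 0 0 0 0 0;0 0 0 0 0 0",
  grip=30,
)

```text
time_s: 4.55
tcp_pos: [0.5521, 0.2567, 0.06]
ee_rot: [[-0.002, -1.0, 0.0], [-1.0, 0.002, 0.0], [-0.0, -0.0, -1.0]]
wrist_force: [-1.1, 0.7, 2.3]
gripper_width: 0.448
gripper_force: 30.0
```

Call:
play_rows(
  commands="0 0 .4 0 0 0;0 0 .8 0 0 0;0 0 1 0 0 0;0 0 1 0 0 0;0 0 1 0 0 0;0 0 .5 0 0 0;.14 -.5 0 0 0 0;.14 -1 0 0 0 0;.14 -1 0 0 0 0;.14 -1 0 0 0 0;.14 -1 0 0 0 0;.14 -1 0 0 0 0;.14 -1 0 0 0 0;.14 -1 0 0 0 0;.14 -1 0 0 0 0;.14 -1 0 0 0 0;.14 -1 0 0 0 0;.14 -1 0 0 0 0;.14 -1 0 0 0 0;.14 -.7 0 0 0 0",
)

```text
time_s: 6.55
tcp_pos: [0.6097, -0.142, 0.1994]
ee_rot: [[-0.005, -1.0, -0.003], [-1.0, 0.005, 0.0], [-0.0, 0.003, -1.0]]
wrist_force: [0.0, 1.4, -0.9]
gripper_width: 0.45
gripper_force: 30.0
```

Call:
play_rows(
  commands="0 -.37 -.6 0 0 0;0 0 -.6 0 0 0;0 0 0 0 0 0;0 0 0 0 0 0",
)

```text
time_s: 6.95
tcp_pos: [0.6103, -0.1511, 0.1641]
ee_rot: [[-0.003, -1.0, -0.002], [-1.0, 0.003, -0.0], [0.0, 0.002, -1.0]]
wrist_force: [0.5, 0.2, 0.2]
gripper_width: 0.448
gripper_force: 30.0
```

```bash
python3 - <<'E'
from h import *
p,d=cams.capture("side");cv2.imwrite("pics/s2f.png",p);a=cv2.resize(p[110:210,285:405],(600,500),interpolation=cv2.INTER_CUBIC)
cv2.imwrite("pics/s2.png",a)
s=r.sense();print(s["time_s"],s["tcp_pos"],np.round(s["ee_rot"],3).tolist(),s["gripper_force"])
t=np.array(s["tcp_pos"]);
for X in ([.6115,-.15,.085],t-[0,0,.01],t-[0,0,.05]):print((proj("side",X)-[285,110])*5+2)
E
```

```text
7.0 [ 0.61101173 -0.15084803  0.16505747] [[-0.002, -1.0, 0.0], [-1.0, 0.002, -0.0], [0.0, -0.0, -1.0]] 30.000153444707394
[255.29275007 319.72571767]
[261.32497783 217.45280092]
[258.71521015 276.43362337]
```

View pics/s2.png

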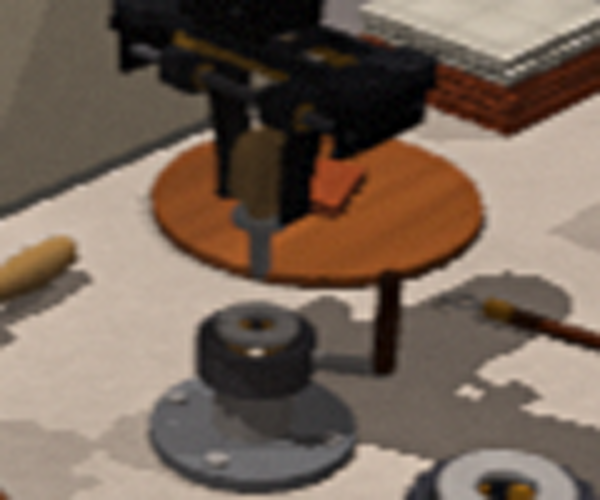

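The held shank (tip at crop 260,274) lies above the hole (256,322), within about 1 mm of the prediction. Lowering.

Call:
play_rows(
  commands="0 0 -.5 0 0 0;0 0 -.5 0 0 0;0 0 -.25 0 0 0;0 0 -.2 0 0 0;0 0 0 0 0 0",
)

```text
time_s: 7.5
tcp_pos: [0.6108, -0.1504, 0.121]
ee_rot: [[-0.002, -1.0, -0.001], [-1.0, 0.002, -0.0], [0.0, 0.001, -1.0]]
wrist_force: [0.4, 0.2, -1.8]
gripper_width: 0.444
gripper_force: 30.0
```

Call:
play_rows(
  commands="0 0 -.2 0 0 0;0 0 -.2 0 0 0;0 0 -.2 0 0 0;0 0 0 0 0 0",
)

```text
time_s: 7.9
tcp_pos: [0.6101, -0.1505, 0.1019]
ee_rot: [[-0.003, -1.0, -0.002], [-1.0, 0.003, 0.0], [-0.0, 0.002, -1.0]]
wrist_force: [-0.1, 0.6, 0.3]
gripper_width: 0.449
gripper_force: 30.0
```

Call:
play_rows(
  commands="0 0 -.1 0 0 0;0 0 -.07 0 0 0;0 0 0 0 0 0",
)

```text
time_s: 8.2
tcp_pos: [0.6108, -0.1505, 0.0978]
ee_rot: [[-0.003, -1.0, -0.0], [-1.0, 0.003, 0.0], [-0.0, 0.0, -1.0]]
wrist_force: [-0.3, -0.4, -1.2]
gripper_width: 0.445
gripper_force: 30.0
```

Call:
play_rows(
  commands="0 0 -.06 0 0 0;0 0 0 0 0 0",
)

```text
time_s: 8.4
tcp_pos: [0.6108, -0.1505, 0.0961]
ee_rot: [[-0.003, -1.0, -0.0], [-1.0, 0.003, 0.0], [-0.0, 0.0, -1.0]]
wrist_force: [0.1, -0.6, -1.3]
gripper_width: 0.445
gripper_force: 30.0
```

Call:
play_rows(
  commands="0 0 -.05 0 0 0;0 0 0 0 0 0",
)

```text
time_s: 8.6
tcp_pos: [0.6112, -0.1505, 0.0951]
ee_rot: [[-0.002, -1.0, 0.001], [-1.0, 0.002, -0.0], [0.0, -0.001, -1.0]]
wrist_force: [-0.4, -0.0, 0.5]
gripper_width: 0.451
gripper_force: 30.0
```

Call:
play_rows(
  commands="0 0 -.04 0 0 0;0 0 0 0 0 0",
)

```text
time_s: 8.8
tcp_pos: [0.6112, -0.1506, 0.095]
ee_rot: [[-0.002, -1.0, 0.001], [-1.0, 0.002, -0.001], [0.001, -0.001, -1.0]]
wrist_force: [-1.9, 1.1, 4.4]
gripper_width: 0.447
gripper_force: 30.0
```

Call:
play_rows(
  commands="0 0 0 0 0 0;0 0 0 0 0 0;0 0 0 0 0 0;0 0 0 0 0 0",
  grip=60,
)

```text
time_s: 9.2
tcp_pos: [0.6108, -0.1505, 0.0932]
ee_rot: [[-0.003, -1.0, -0.0], [-1.0, 0.003, 0.0], [-0.0, 0.0, -1.0]]
wrist_force: [0.8, -0.1, 0.1]
gripper_width: 0.668
gripper_force: 0.0
```

Call:
play_rows(
  commands="0 0 .3 0 0 0;0 0 .7 0 0 0;0 0 1 0 0 0;-.2 0 1 0 0 -.9;-.9 -.5 .2 0 0 -1;-.9 -.5 0 0 0 -1;-.3 -.28 0 0 0 -1;0 0 0 0 0 -1;0 0 0 0 0 -1;0 0 0 0 0 -1;0 0 0 0 0 0;0 0 0 0 0 0",
)

```text
time_s: 10.4
tcp_pos: [0.5421, -0.189, 0.19]
ee_rot: [[-0.859, -0.511, 0.001], [-0.511, 0.859, -0.0], [-0.001, -0.0, -1.0]]
wrist_force: [-0.7, -0.4, 0.1]
gripper_width: 0.69
gripper_force: 0.0
```

```bash
python3 - <<'E'
from h import *
p,d=cams.capture("side");t,dt=cams.capture("top")
A=cv2.resize(p[110:210,285:405],(480,400),interpolation=cv2.INTER_CUBIC);B=cv2.resize(t[135:215,370:434],(320,400),interpolation=cv2.INTER_CUBIC)
cv2.imwrite("pics/s3.png",np.hstack([A,B]))
s=r.sense();print(s["time_s"],s["tcp_pos"],np.round(s["ee_rot"],3).tolist(),s["joints"])
E
```

```text
10.5 [ 0.54200471 -0.18892935  0.18977243] [[-0.86, -0.51, 0.0], [-0.51, 0.86, -0.0], [-0.0, -0.0, -1.0]] [-3.05099611e+00  1.85569100e+01 -9.73259060e+00  2.86272676e-03
 -6.16938616e+01 -5.62718138e+01]
```

View pics/s3.png

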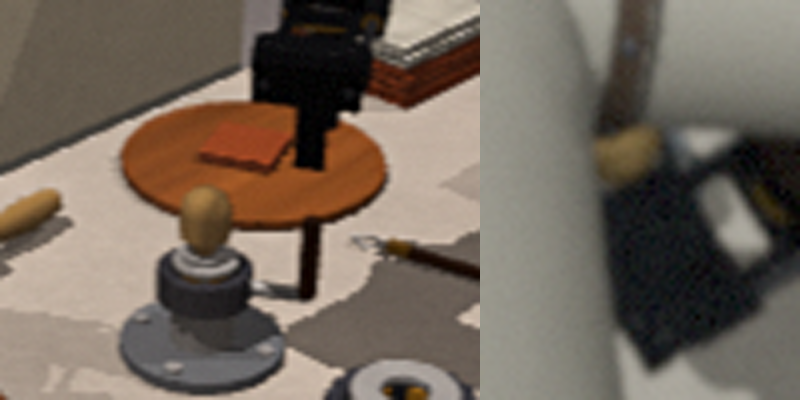

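The former stands seated in the collet (crop head 207,220; collar 205,262). The gripper is above the handle (310,255), so I descend and grip it.

Call:
play_rows(
  commands="0 0 -.6 0 0 0;0 0 -.9 0 0 0;0 0 -.9 0 0 0;0 0 -.5 0 0 0;0 0 -.23 0 0 0;0 0 0 0 0 0",
)

```text
time_s: 11.1
tcp_pos: [0.5416, -0.1889, 0.0949]
ee_rot: [[-0.861, -0.509, -0.002], [-0.509, 0.861, 0.0], [0.002, 0.001, -1.0]]
wrist_force: [-1.0, -0.7, 0.4]
gripper_width: 0.694
gripper_force: 0.0
```

Call:
play_rows(
  commands="0 0 0 0 0 0;0 0 0 0 0 0;0 0 0 0 0 0;0 0 0 0 0 0;0 0 0 0 0 0;0 0 0 0 0 0;0 0 0 0 0 0",
  grip=10,
)

```text
time_s: 11.8
tcp_pos: [0.542, -0.1893, 0.0958]
ee_rot: [[-0.861, -0.508, 0.0], [-0.508, 0.861, -0.001], [0.0, -0.001, -1.0]]
wrist_force: [-0.8, -1.1, 0.7]
gripper_width: 0.173
gripper_force: 30.0
```

```bash
python3 - <<'E'
from h import *
s=r.sense();t=np.array(s["tcp_pos"]);c=np.array([.6112,-.1505]);o=t[:2]-c;R0=.08
print(s["time_s"],t,s["wrist_force"],s["gripper_width"],np.hypot(*o),np.degrees(np.arctan2(o[1],o[0])))
f=np.arctan2(o[1],o[0]);N=16
A=[f-1.2*k/N for k in range(N+1)]
P=np.array([[np.cos(a),np.sin(a)] for a in A])*R0
print((np.diff(P,axis=0)/.03).round(2).tolist(), -1.2/N/.15)
E
```

```text
11.8 [ 0.54203883 -0.18932496  0.09580955] [-0.75351126 -1.10064077  0.65780824] 0.17348208669425974 0.07931357970802301 -150.69148276407384
[[-0.09, 0.18], [-0.08, 0.18], [-0.06, 0.19], [-0.05, 0.19], [-0.03, 0.2], [-0.02, 0.2], [-0.0, 0.2], [0.01, 0.2], [0.03, 0.2], [0.04, 0.2], [0.05, 0.19], [0.07, 0.19], [0.08, 0.18], [0.1, 0.18], [0.11, 0.17], [0.12, 0.16]] -0.5
```

Call:
play_rows(
  commands="-.09 .18 0 0 0 -.5;-.08 .18 0 0 0 -.5;-.06 .19 0 0 0 -.5;-.05 .19 0 0 0 -.5;-.03 .2 0 0 0 -.5;-.02 .2 0 0 0 -.5;0 .2 0 0 0 -.5;.01 .2 0 0 0 -.5",
)

```text
time_s: 12.6
tcp_pos: [0.5326, -0.1433, 0.0958]
ee_rot: [[-0.998, 0.07, 0.001], [0.07, 0.998, -0.001], [-0.001, -0.001, -1.0]]
wrist_force: [0.5, -4.4, -1.2]
gripper_width: 0.173
gripper_force: 30.0
```

Call:
play_rows(
  commands=".03 .2 0 0 0 -.5;.04 .2 0 0 0 -.5;.05 .19 0 0 0 -.5;.07 .19 0 0 0 -.5;.08 .18 0 0 0 -.5;0 0 0 0 0 0",
)

```text
time_s: 13.2
tcp_pos: [0.5414, -0.114, 0.0958]
ee_rot: [[-0.904, 0.427, 0.002], [0.427, 0.904, -0.0], [-0.002, 0.0, -1.0]]
wrist_force: [1.5, -2.4, -0.5]
gripper_width: 0.175
gripper_force: 30.0
```

Call:
play_rows(
  commands=".1 .18 0 0 0 -.5;.11 .17 0 0 0 -.5;0 0 0 0 0 0",
)

```text
time_s: 13.5
tcp_pos: [0.5478, -0.104, 0.0958]
ee_rot: [[-0.83, 0.557, 0.002], [0.557, 0.83, -0.001], [-0.002, 0.0, -1.0]]
wrist_force: [3.3, -3.8, -1.8]
gripper_width: 0.171
gripper_force: 30.0
```

Call:
play_rows(
  commands=".12 .16 0 0 0 -.5;0 0 0 0 0 0;0 0 0 0 0 0",
)

```text
time_s: 13.8
tcp_pos: [0.5513, -0.0996, 0.0958]
ee_rot: [[-0.787, 0.617, 0.002], [0.617, 0.787, -0.001], [-0.002, 0.001, -1.0]]
wrist_force: [2.9, -5.0, -1.7]
gripper_width: 0.173
gripper_force: 30.0
```

```bash
python3 - <<'E'
from h import *
s=r.sense();t=np.array(s["tcp_pos"]);o=t[:2]-[.6112,-.1505];a=np.degrees(np.arctan2(o[1],o[0]))
print(s["time_s"],t,s["wrist_force"],np.hypot(*o),a,np.radians(360-150.69-a))
p,d=cams.capture("side");A=cv2.resize(p[110:210,285:405],(600,500),interpolation=cv2.INTER_CUBIC);cv2.imwrite("pics/s4.png",A)
E
```

```text
13.8 [ 0.55131085 -0.09957181  0.09583238] [ 2.913546   -4.96130667 -1.68769423] 0.0786154612471759 139.62302104889122 1.2162672284648328
```

View pics/s4.png

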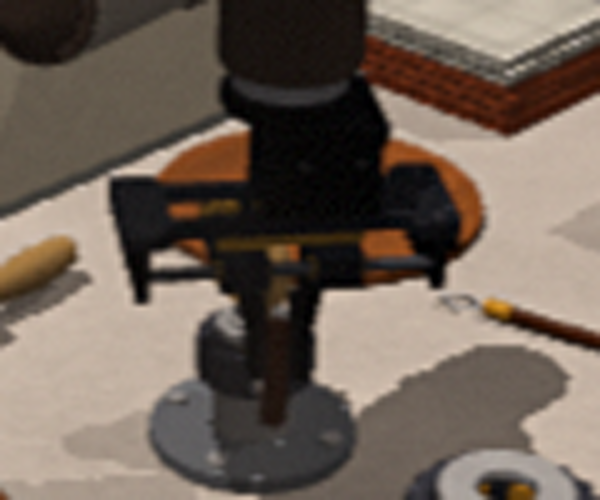

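The fingers hold the handle (crop 275,330) after about 1.22 rad of turning, with the force low. I'll add a little for margin.

Call:
play_rows(
  commands=".07 .08 0 0 0 -.3;0 0 0 0 0 0;0 0 0 0 0 0",
)

```text
time_s: 14.15
tcp_pos: [0.5531, -0.0975, 0.0958]
ee_rot: [[-0.758, 0.652, 0.001], [0.652, 0.758, -0.001], [-0.002, -0.0, -1.0]]
wrist_force: [2.6, -6.2, -2.2]
gripper_width: 0.173
gripper_force: 30.0
```

Call:
play_rows(
  commands="0 0 0 0 0 0;0 0 0 0 0 0;0 0 0 0 0 0;0 0 0 0 0 0",
  grip=50,
)

```text
time_s: 14.55
tcp_pos: [0.5522, -0.096, 0.0956]
ee_rot: [[-0.758, 0.653, -0.0], [0.653, 0.758, 0.0], [0.0, 0.0, -1.0]]
wrist_force: [-0.1, -0.7, -0.3]
gripper_width: 0.448
gripper_force: 0.0
```

Call:
play_rows(
  commands="0 0 .5 0 0 0;0 0 1 0 0 0;0 0 1 0 0 0;0 0 1 0 0 0;0 0 1 0 0 0;-.9 .9 0 0 0 0;-.9 .9 0 0 0 0;-.9 .9 0 0 0 0;-.5 .9 0 0 0 0;0 1 0 0 0 0;0 1 0 0 0 0;0 1 0 0 0 0;0 1 0 0 0 0;0 .5 0 0 0 0;0 0 0 0 0 0;0 0 0 0 0 0",
)

```text
time_s: 16.15
tcp_pos: [0.4561, 0.1465, 0.2305]
ee_rot: [[-0.758, 0.653, -0.001], [0.653, 0.758, -0.0], [0.0, -0.001, -1.0]]
wrist_force: [0.3, 0.1, -0.3]
gripper_width: 0.575
gripper_force: 0.0
```

```bash
python3 - <<'E'
from h import *
p,d=cams.capture("side");t,dt=cams.capture("top")
A=cv2.resize(p[110:210,285:405],(480,400),interpolation=cv2.INTER_CUBIC);B=cv2.resize(t[135:215,370:434],(320,400),interpolation=cv2.INTER_CUBIC)
cv2.imwrite("pics/s5.png",np.hstack([A,B]))
P=pts("top",dt)[150:215,365:430].reshape(-1,3);q=P[(P[:,2]>.1)&(P[:,2]<.16)]
h=q[(np.hypot(q[:,0]-.6112,q[:,1]+.1505)>.05)];print(h.mean(0) if len(h) else 0,len(h));q=q[np.hypot(q[:,0]-.6112,q[:,1]+.1505)<.03];print(q.mean(0),q.max(0))
print(r.sense()["tcp_pos"],r.sense()["time_s"])
E
```

```text
[ 0.55145775 -0.0949413   0.124837  ] 45
[ 0.60772456 -0.14702747  0.13458921] [ 0.63114489 -0.1306509   0.14853869]
[0.45622287 0.14592717 0.23059595] 16.25
```

View pics/s5.png

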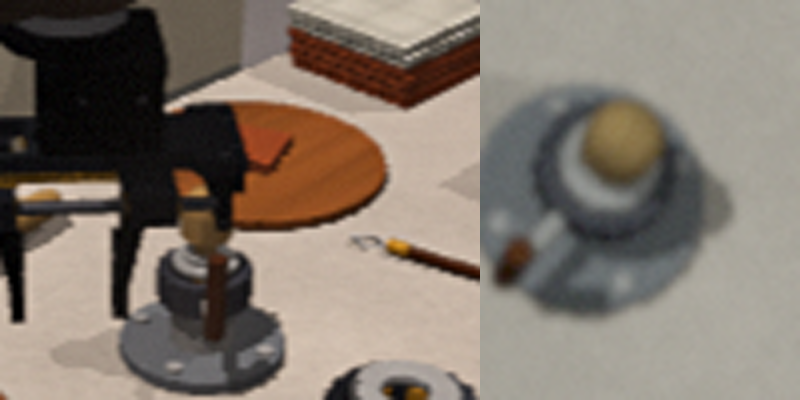

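The former stands upright on the collet (top crop 623,140; collar seated). The lever has swung about 1.25 rad (handle at 515,260), and the robot is clear. Handing in.

```bash
python3 -c "
from station import r
print(r.finish_job())"
```

```text
the job is handed in; nothing more can be done
None
```

I seated the dome former in the small grey collet, swung the nut's lever clockwise about 1.25 rad, past the 1.15 needed for a firm grip, let go, and handed the job in at about 16 s; no verdict came back.

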